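Measure the bolt hole in a picture-frame corner

ROBOT

A 6-joint arm with a two-finger parallel gripper is mounted at the origin on the work surface. World frame = base frame: x ahead of the robot, y to its left, z up, the work surface at z = 0. Lengths are in m, angles in rad, forces in N, time in s.
With the tool pointing down it reaches from about 0.275 to 0.875 m from the base axis. Payload 12.5 kg.
Tool frame: the origin (TCP) lies at the very end of the fingers, on their centre line; the grasp point (between the pads) lies robot.hold_point_z behind it (robot.hold_point_z is the distance from the TCP to the grasp point, in m); z points along the fingers, y is the line along which they close (so a half turn about z gives the same grasp; the last joint's range is limited). The gripper opens to 85 mm and grips with 20 to 120 N. Pads are 22 mm wide; open, the fingers measure 114 mm over their backs; the gripper's body (76 mm by 85 mm) begins 54 mm behind the grasp point. The pads swing forward as they close: fully open they stand 13 mm farther back than shut.
Start: joints at [-1.213, 0.351, 1.652, -0, 1.139, -0.085], TCP at [0.236, -0.497, 0.231] pointing down, gripper open.
Joint ranges: [-2.75, 2.75], [-0.79, 2.1], [0.01, 2.65], [-1.57, 4.71], [0.07, 3.14], [-2.87, 2.87]. Speed limits (rad/s): [2.22, 2.22, 2.79, 3.14, 3.14, 3.14].

INTERFACE

Orientations are given as [roll, pitch, yaw] about the fixed x, y, z axes, in that order (R = Rz(yaw) Ry(pitch) Rx(roll)).
In Python, from bench import robot gives the robot as it stands.
- The arm moves only by the tool apply_moves, never from a script. Its argument "increments" is a list of rows, each a list of 3 entries, a list of its own where there are three numbers: the closure in counts, from 0 (fully open) to 255 (shut), then the shift along the world's x, y, z in cm, then the turn, a rotation vector about the world's x, y, z in degrees. In form: [[fingers, [tx, ty, tz], [ax, ay, az]], ...]. A call has 1 to 20 rows; each row is the pose to reach, as a shift and turn from the pose commanded when the call began; what a row does not reach only later rows make up. A row lasts 1/10 s, in which the tool goes at most 50 mm and 8.59 degrees, less where a joint would pass 70% of its speed; a pose out of reach is approached as far as the arm can. A call with a gripper value outside its range is refused whole. The fingers move at their own pace and stop on an object; "newtons" is the grip in N (left out, the last holds). Time passes only in rows, so rows that repeat a pose let the fingers close. It gives the time, the measured TCP pose, the force, the opening and the grip force at its end, in the units of the state.
- robot.sense(): the state, without advancing time (a new reading comes with each control period).
- robot.camera(name): name is "scene" or "top"; returns the picture (400x640x3 uint8, red, green, blue); there is no depth.
- robot.camera_params(name): a dict with "fx", "fy", "cx", "cy" (pixels), "eye" and "rotation" of the camera in the world. Camera axes: x right, y down, z forward; pixel columns grow to the right and rows downward; lengths in m; the calibration is good to about 2 mm. A picture is of the moment at which its call begins. camera_params takes no time and is no camera call.
- robot.finish_job(): hands the job in; it is judged then, once.
The state is a dict: "clock": time; "joint_pos": joint angles; "qvel": joint speeds; "joint_torque": joint torques, N m; "position": TCP position; "ee_rot": TCP orientation; "ft_force": force on the tool from outside, world axes, zero at the start; "torque": the same for the moment, N m; "width": opening from 0.0 (shut) to 1.0 (fully open); "grasp_force": force on a finger pad.
Only numpy, scipy, OpenCV 4.12 (cv2) and the standard library are available. Lean on these libraries where they do the work, as an engineer would, in place of code of your own. Each camera call takes 0.05 s, during which the arm holds its last target. There are 200 camera calls.

TASK

Take the depth gauge from its forked rest and measure the blind bolt hole in the frame corner: push the rod straight down, without ramming it, until it bottoms out and its sliding stop lies flat on the wood, and keep it there for a second. Then hang the gauge back in the rest, with the stop still where the hole set it, and let go. Leave the other things on the bench alone.

Things in the scene. Friction and masses are not known exactly. Their poses are not given: they have to be found in the camera images.
- gauge: The depth gauge, 154 mm long, about 140 g, hanging upright in the rest. Origin at the tip of its steel rod, z up along the rod. From the tip up: round rod of 8 mm diameter and 100 mm length with a slightly pointed end; shoulder disc of 26 mm diameter from 100 to 104 mm; black round handle of 18 mm diameter from 104 to 154 mm, to be gripped. It is round, so its yaw means nothing.
- rod_tip (a point): The tip of the gauge's rod (the same point as the gauge's origin).
- shoulder (a point): Centre of the underside of the gauge's shoulder disc, 100 mm above the rod tip: the face that rests on the fork.
- stop_foot (a point): Centre of the underside of the sliding stop, a steel disc of 32 mm diameter and 10 mm height around the rod.
- stop (a joint): Where the sliding stop sits on the rod: length of rod (m) that sticks out below it, 0 to 0.070. It starts at 0.006 to 0.014, stays where it is put by friction, and takes about 3 N to slide. Too wide for the hole, it is pushed up the rod by the wood as the rod goes down.
- corner: Fixed L-shaped corner of a wooden picture frame lying face down, 50 mm thick. Origin on the bench below the hole. The limb with the hole is 66 mm wide (x) and 150 mm long (y), the hole at its middle; the other limb, 65 mm wide, runs from the +y end of it to x = +120 mm. A gilded lip 20 mm high runs round the two outer sides. Its flat top carries a thin steel brace by the other limb.
- hole_mouth (a point): Centre of the mouth of the hole, in the top face of the wood, 50 mm above the bench. The hole goes straight down, 12 mm in diameter, with a 1.5 mm chamfer.
- hole_floor (a point): Centre of the flat wooden floor of the hole, 24 to 36 mm below the mouth; the depth differs each time.
- rest: Fixed metal rest for the gauge: a foot 120 x 100 mm and 12 mm high, a post 60 mm to +x, and on it a level fork plate 8 mm thick and 42 mm wide, its top 140 mm above the bench. Origin on the bench below the seat of the slot. The slot is 14 mm wide and open to the rest's -x: it runs from x = -24 mm to x = +7 mm. The gauge comes out and goes in along x, lifted a few mm; its stop does not pass up through the slot.
- seat (a point): Seat of the fork: on the middle line of the slot, at the height of the plate's top, where the centre of the shoulder's underside belongs.
- pigment_jar: Bystander: glass jar, 48 mm wide, 55 mm high, origin under its centre.
- varnish_bottle: Bystander: glass bottle, 52 mm wide, 110 mm high, origin under its centre.
- filler_knife: Bystander: filler knife 200 mm long lying flat along its own x.
- water_cup: Bystander: white cup, 72 mm wide, 75 mm high, origin under its centre.
- bore_end: The wood at the bottom of the hole (fixed, 14 mm wide); origin 26 mm below the floor of the hole.
Not all that is in view belongs to the job. Several things look just like the rest: the one meant starts farthest from the robot's base. There is more than one size of the corner; the one meant has the size given above.

How it is judged:
By the outcome, as a careful person would: the job done as asked, in the order asked, and still so for the second after the job is handed in, with the robot touching nothing.
It also fails if it takes over 64 s, if anything falls off the work surface, if the arm or the gripper's body presses on something with over 40 N, if the wrist force passes 120 N, or if a joint passes its speed limit or range.

## Working session

There is one attempt and no reset: what is moved stays moved. The work goes in short steps, Python scripts to look and compute and a tool call to move; the robot and the scene stay as the last step left them, time stands still between calls to the robot, and variables do not carry over. Pictures are saved under pics/ and viewed, at most 10 in all, crops included, and the job is handed in when it is done.

Besides the shell and the picture viewer there is one more tool, called after "Emit:" as name(argument=value, ...) on one line, values as JSON. apply_moves: Moves the arm, as the interface text tells. Its arguments: {"type":"object","properties":{"increments":{"type":"array","items":{"type":"array"}},"newtons":{"type":"number"}},"required":["increments"]}

```bash
mkdir -p pics; ls
python3 - <<'E'
from bench import robot
import cv2,numpy as np
for n in ("scene","top"):
    im=robot.camera(n); cv2.imwrite(f"pics/{n}0.png",im[:,:,::-1])
    p=robot.camera_params(n); print(n,{k:np.round(v,4).tolist() for k,v in p.items()})
print(robot.hold_point_z, robot.sense())
E
```

```text
pics
scene {'fx': 394.4819, 'fy': 394.4819, 'cx': 317.6996, 'cy': 196.4963, 'eye': [0.9496, 0.2726, 0.8427], 'rotation': [-2.4978, -0.0123, 2.279]}
top {'fx': 404.8495, 'fy': 404.8495, 'cx': 322.8153, 'cy': 194.8321, 'eye': [0.4484, -0.1074, 1.0171], 'rotation': [-3.032, 0.0292, -1.559]}
0.0187 {'clock': 0.1, 'joint_pos': array([-1.21259550e+00,  3.51153303e-01,  1.65234671e+00,  9.87414038e-06,
        1.13907222e+00, -8.45911215e-02]), 'qvel': array([-0.00100694, -0.00174589, -0.00198506,  0.00274423,  0.00358087,
       -0.00078052]), 'joint_torque': array([ 6.53973984e-05, -5.06836402e+01, -2.91878808e+01, -1.28923602e-04,
        2.59920394e-03, -9.95189254e-06]), 'position': array([ 0.23558505, -0.49667695,  0.23083325]), 'ee_rot': array([-3.14061733e+00, -9.16969678e-05,  4.42787765e-01]), 'ft_force': array([0.38771505, 0.04557458, 0.03995492]), 'torque': array([ 0.02748076, -0.00724715, -0.01383873]), 'grasp_force': 0.0, 'width': 1.0067418950430973}
```

View pics/scene0.png

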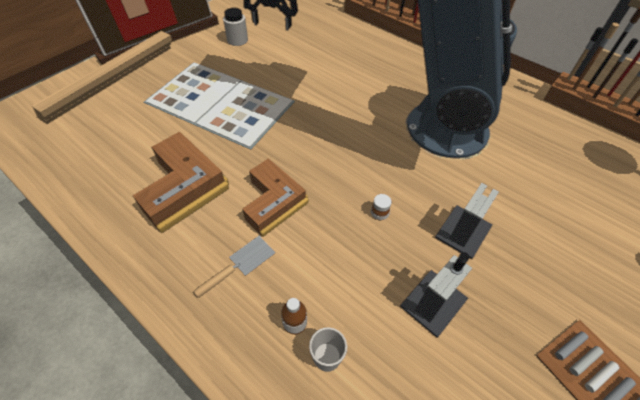

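View pics/top0.png

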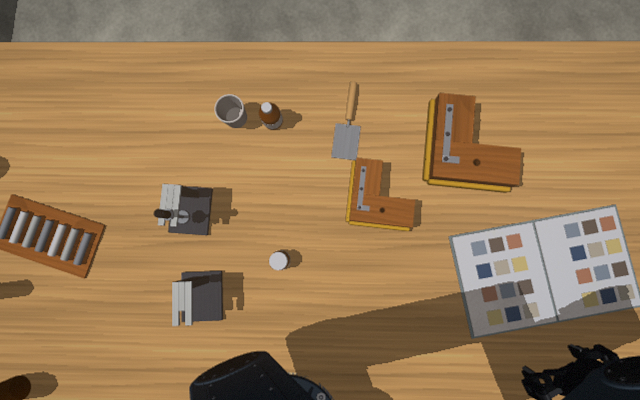

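Two rests: top view (185,208) with a gauge in it, and (197,297), empty and nearer the base, so the first one is meant. Two corners: a large one at (476,160) and a small one at (380,208). The small one's hole limb is about 28 px wide, about 66 mm, so it should be the one meant. I'll confirm both in an enlarged crop.

```bash
cat > h.py <<'E'
import numpy as np,cv2
from bench import robot
from scipy.spatial.transform import Rotation as R
def cam(n):
    p=robot.camera_params(n); r=np.array(p["rotation"])
    M=r if r.shape==(3,3) else R.from_euler("xyz",r).as_matrix()
    return p,M
def ray(n,u,v):
    p,M=cam(n); d=M@np.array([(u-p["cx"])/p["fx"],(v-p["cy"])/p["fy"],1.]); return np.array(p["eye"]),d
def at(n,u,v,z):
    e,d=ray(n,u,v); return e+d*(z-e[2])/d[2]
def pix(n,P):
    p,M=cam(n); c=M.T@(np.array(P)-p["eye"]); return np.array([p["fx"]*c[0]/c[2]+p["cx"],p["fy"]*c[1]/c[2]+p["cy"]])
def tri(u1,u2):
    (a,d),(b,e)=ray("scene",*u1),ray("top",*u2)
    A=np.array([d,-e]).T; s=np.linalg.lstsq(A,b-a,rcond=None)[0]
    return (a+d*s[0]+b+e*s[1])/2,np.linalg.norm(a+d*s[0]-b-e*s[1])
E
python3 - <<'E'
from h import *
t=cv2.imread("pics/top0.png"); s=cv2.imread("pics/scene0.png")
c=lambda im,x,y,w,h,k:cv2.resize(im[y:y+h,x:x+w],None,fx=k,fy=k,interpolation=cv2.INTER_CUBIC)
a=np.hstack([c(t,150,175,100,75,4),c(t,335,150,100,75,4)])
b=np.hstack([c(s,395,245,100,75,4),c(s,230,155,100,75,4)])
cv2.imwrite("pics/crop0.png",np.vstack([a,b]))
for uv in [(366,196),(414,200),(412,229),(366,226),(456,142),(522,150),(519,187)]: print(uv,at("top",*uv,.05).round(3))
E
```

```text
(366, 196) [ 0.553 -0.181  0.05 ]
(414, 200) [ 0.544 -0.296  0.05 ]
(412, 229) [ 0.475 -0.29   0.05 ]
(366, 226) [ 0.481 -0.181  0.05 ]
(456, 142) [ 0.686 -0.398  0.05 ]
(522, 150) [ 0.667 -0.555  0.05 ]
(519, 187) [ 0.577 -0.544  0.05 ]
```

View pics/crop0.png

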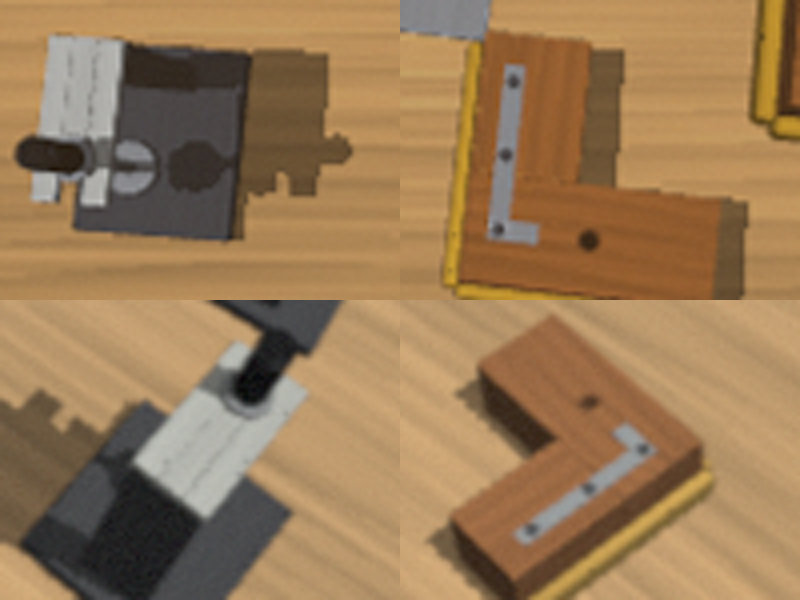

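The crop confirms both. The gauge sits in the far rest, whose slot opens toward image-down (robot side), and the small corner's hole limb measures about 66–70 mm against 90 mm for the large one. The hole is at top ≈ (382,210). Now the exact measurements.

Run:
```python
from h import *
t=cv2.imread("pics/top0.png"); s=cv2.imread("pics/scene0.png")
def cen(im,x0,x1,y0,y1,thr):
    g=im[y0:y1,x0:x1].max(2).astype(float); w=np.clip(thr-g,0,None); yy,xx=np.mgrid[y0:y1,x0:x1]
    return (w*xx).sum()/w.sum(),(w*yy).sum()/w.sum()
ht=cen(t,376,388,205,216,95); hs=cen(s,370-370+272,284,176,186,75)
print("hole",ht,at("top",*ht,.05),hs,at("scene",*hs,.05),tri(hs,ht))
# plate
def rect(im,x0,x1,y0,y1,lo,z,n):
    roi=im[y0:y1,x0:x1].astype(int); m=((roi.min(2)>lo)&(roi.max(2)-roi.min(2)<35)).astype(np.uint8)
    c=np.vstack([k for k in cv2.findContours(m,0,1)[0] if cv2.contourArea(k)>15]).reshape(-1,2)+[x0,y0]
    P=np.array([at(n,*q,z)[:2] for q in c],np.float32); r=cv2.minAreaRect(P); print(n,"plate",r,"\n",cv2.boxPoints(r).round(4).tolist())
rect(t,150,181,180,230,140,.14,"top")
rect(s,425,475,250,300,140,.14,"scene")
# handle masks
for n,im,(x0,x1,y0,y1) in (("top",t,(150,173,205,224)),("scene",s,(445,475,250,276))):
    m=(im[y0:y1,x0:x1].max(2)<75); print(n); print("\n".join("%d "%(y0+i)+"".join(".#"[v] for v in r) for i,r in enumerate(m)))
```

```text
** On entry to DLASCL parameter number  4 had an illegal value
 ** On entry to DLASCL parameter number  4 had an illegal value
 ** On entry to DLASCL parameter number  4 had an illegal value
 ** On entry to DLASCL parameter number  4 had an illegal value
 ** On entry to DLASCL parameter number  5 had an illegal value
 ** On entry to DLASCL parameter number  4 had an illegal value<stdin>:5: RuntimeWarning: invalid value encountered in scalar divide
Traceback (most recent call last):
  File "h.py", line 16, in tri
    A=np.array([d,-e]).T; s=np.linalg.lstsq(A,b-a,rcond=None)[0]
                            ~~~~~~~~~~~~~~~^^^^^^^^^^^^^^^^^^
numpy.linalg.LinAlgError: SVD did not converge in Linear Least Squares
```

Run:
```python
from h import *
t=cv2.imread("pics/top0.png"); s=cv2.imread("pics/scene0.png")
def cen(im,x0,x1,y0,y1):
    g=im[y0:y1,x0:x1].max(2).astype(float); w=np.clip((g.min()+np.median(g))/2-g,0,None); yy,xx=np.mgrid[y0:y1,x0:x1]
    return (w*xx).sum()/w.sum(),(w*yy).sum()/w.sum()
ht=cen(t,376,388,205,216); hs=cen(s,272,284,176,186)
print("hole",ht,at("top",*ht,.05),hs,at("scene",*hs,.05),tri(hs,ht))
def rect(im,x0,x1,y0,y1,lo,z,n):
    roi=im[y0:y1,x0:x1].astype(int); m=((roi.min(2)>lo)&(roi.max(2)-roi.min(2)<35)).astype(np.uint8)
    c=np.vstack([k for k in cv2.findContours(m,0,1)[0] if cv2.contourArea(k)>15]).reshape(-1,2)+[x0,y0]
    P=np.array([at(n,*q,z)[:2] for q in c],np.float32); r=cv2.minAreaRect(P); print(n,"plate",r,"\n",cv2.boxPoints(r).round(4).tolist())
rect(t,150,181,180,230,140,.14,"top")
rect(s,425,475,250,300,140,.14,"scene")
for n,im,(x0,x1,y0,y1) in (("top",t,(150,173,205,224)),("scene",s,(445,475,250,276))):
    m=(im[y0:y1,x0:x1].max(2)<75); print(n,x0); print("\n".join("%d "%(y0+i)+"".join(".#"[v] for v in r) for i,r in enumerate(m)))
```

```text
hole (np.float64(381.7304516755707), np.float64(209.77707625060708)) [ 0.51986532 -0.21883524  0.05      ] (np.float64(276.9819004524887), np.float64(180.10180995475113)) [ 0.52044063 -0.22091883  0.05      ] (array([ 0.52041982, -0.2194864 ,  0.05096822]), np.float64(0.00195563382988042))
top plate ((0.5209434032440186, 0.2581704556941986), (0.040546715259552, 0.09027590602636337), 86.53597259521484) 
 [[0.474700003862381, 0.24070000648498535], [0.5648000240325928, 0.23520000278949738], [0.5672000050544739, 0.27570000290870667], [0.4771000146865845, 0.28110000491142273]]
scene plate ((0.5211693048477173, 0.2558337450027466), (0.041520778089761734, 0.090755395591259), 86.73689270019531) 
 [[0.474700003862381, 0.23770000040531158], [0.5652999877929688, 0.23250000178813934], [0.5677000284194946, 0.27399998903274536], [0.47699999809265137, 0.2791000008583069]]
top 150Traceback (most recent call last):
  File "<stdin>", line 15, in <module>
  File "<stdin>", line 15, in <genexpr>
  File "<stdin>", line 15, in <genexpr>
TypeError: string indices must be integers, not 'numpy.bool'
```

Emit:
apply_moves(increments=[[0,[8,20,6],[0,0,-8]],[0,[8,20,6],[0,0,-8]],[0,[8,20,6],[0,0,-8]],[0,[8,20,6],[0,0,-8]],[0,[26.4,75.5,6],[0,0,-28.8]],[0,[26.4,75.5,6],[0,0,-28.8]],[0,[26.4,75.5,6],[0,0,-28.8]],[0,[26.4,75.5,6],[0,0,-28.8]],[0,[26.4,75.5,6],[0,0,-28.8]],[0,[26.4,75.5,6],[0,0,-28.8]],[0,[26.4,75.5,6],[0,0,-28.8]],[0,[26.4,75.5,6],[0,0,-28.8]],[0,[26.4,75.5,6],[0,0,-28.8]],[0,[26.4,75.5,6],[0,0,-28.8]],[0,[26.4,75.5,6],[0,0,-28.8]],[0,[26.4,75.5,6],[0,0,-28.8]],[0,[26.4,75.5,6],[0,0,-28.8]],[0,[26.4,75.5,6],[0,0,-28.8]],[0,[26.4,75.5,6],[0,0,-28.8]],[0,[26.4,75.5,6],[0,0,-28.8]]], newtons=60)

```text
clock: 2.1
position: [0.4994, 0.2572, 0.2912]
ee_rot: [3.141, 0.0, -0.061]
ft_force: [0.6, -0.4, 0.5]
width: 0.999
grasp_force: 0.0
```

Emit:
apply_moves(increments=[[0,[0,0,-4],[0,0,0]],[0,[0,0,-8],[0,0,0]],[0,[0,0,-11],[0,0,0]],[0,[0,0,-13],[0,0,0]],[0,[0,0,-13.8],[0,0,0]],[0,[0,0,-13.8],[0,0,0]],[100,[0,0,-13.8],[0,0,0]],[100,[0,0,-13.8],[0,0,0]],[100,[0,0,-13.8],[0,0,0]],[160,[0,0,-13.8],[0,0,0]],[180,[0,0,-13.8],[0,0,0]],[200,[0,0,-13.8],[0,0,0]],[220,[0,0,-13.8],[0,0,0]],[255,[0,0,-13.8],[0,0,0]],[255,[0,0,-13.8],[0,0,0]],[255,[0,0,-13.8],[0,0,0]],[255,[0,0,-13.8],[0,0,0]],[255,[0,0,-13.8],[0,0,0]]])

```text
clock: 3.9
position: [0.4997, 0.258, 0.1535]
ee_rot: [3.142, -0.0, -0.06]
ft_force: [-1.9, -2.0, 5.6]
width: 0.197
grasp_force: 58.4
```

Emit:
apply_moves(increments=[[255,[0,0,0.3],[0,0,0]],[255,[0,0,0.6],[0,0,0]],[255,[0,0,0.6],[0,0,0]],[255,[-0.5,0.03,0.6],[0,0,0]],[255,[-1.5,0.09,0.6],[0,0,0]],[255,[-3,0.18,0.6],[0,0,0]],[255,[-4.5,0.27,0.6],[0,0,0]],[255,[-6,0.36,0.6],[0,0,0]],[255,[-6.5,0.39,0.6],[0,0,0]],[255,[-6.5,0.39,1],[0,0,0]],[255,[-6.5,0.39,4],[0,0,0]],[255,[-6.5,0.39,8],[0,0,0]],[255,[-6.5,0.39,10],[0,0,0]],[255,[-6.5,0.39,10],[0,0,0]],[255,[-6.5,0.39,10],[0,0,0]]])

```text
clock: 5.4
position: [0.4348, 0.2618, 0.2528]
ee_rot: [3.142, 0.0, -0.06]
ft_force: [1.3, -0.5, -2.0]
width: 0.187
grasp_force: 58.6
```

Emit:
apply_moves(increments=[[255,[1.5,-3,0],[0,0,0]],[255,[3,-7,0],[0,0,0]],[255,[4,-11,0],[0,0,0]],[255,[5,-15,0],[0,0,0]],[255,[5.5,-19,0],[0,0,0]],[255,[6,-23,0],[0,0,0]],[255,[6.5,-27,0],[0,0,0]],[255,[7,-31,0],[0,0,0]],[255,[7.5,-35,0],[0,0,0]],[255,[8,-39,0],[0,0,0]],[255,[8.3,-43,0],[0,0,0]],[255,[8.5,-46,0],[0,0,0]],[255,[8.5,-48,0],[0,0,0]],[255,[8.5,-48.2,0],[0,0,0]],[255,[8.5,-48.2,-2],[0,0,0]],[255,[8.5,-48.2,-4],[0,0,0]],[255,[8.5,-48.2,-6],[0,0,0]],[255,[8.5,-48.2,-6.5],[0,0,0]],[255,[8.5,-48.2,-6.5],[0,0,0]],[255,[8.5,-48.2,-6.5],[0,0,0]]])

```text
clock: 7.4
position: [0.52, -0.2199, 0.1888]
ee_rot: [3.141, -0.001, -0.06]
ft_force: [-0.7, -0.6, -0.6]
width: 0.194
grasp_force: 58.7
```

Run:
```python
from h import *
for n in ("scene","top"):
    im=robot.camera(n)[:,:,::-1]; cv2.imwrite(f"pics/{n}1.png",im)
t=cv2.imread("pics/top1.png"); s=cv2.imread("pics/scene1.png")
c=lambda im,x,y,w,h,k:cv2.resize(im[y:y+h,x:x+w],None,fx=k,fy=k,interpolation=cv2.INTER_CUBIC)
cv2.imwrite("pics/crop1.png",np.hstack([c(s,240,110,66,98,6),c(t,350,170,66,98,6)]))
p=robot.sense()["position"]; print(p, pix("scene",[*p[:2],p[2]-.1135]))
```

```text
[ 0.52006593 -0.22007225  0.18914638] [276.61463554 173.78257791]
```

View pics/crop1.png

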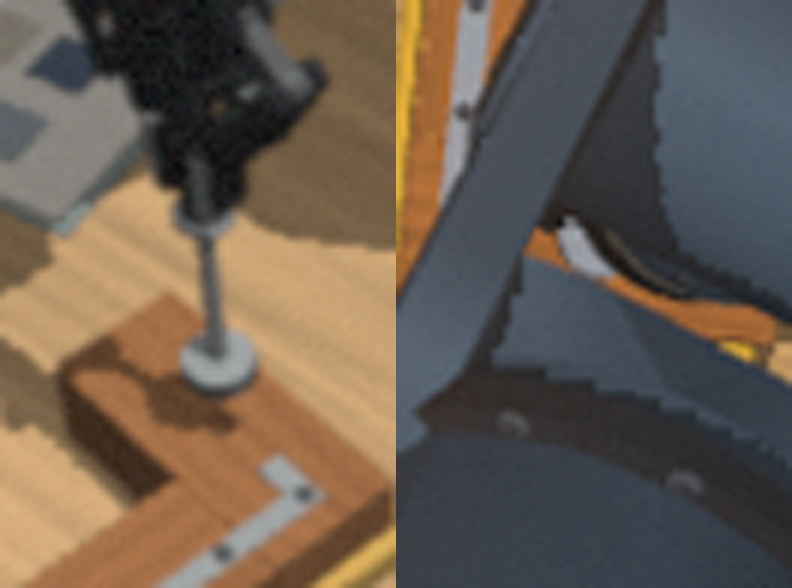

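Scene crop: the gauge hangs over the hole, with the stop disc at about (276,171) and the rod running from (274,149) to (276,168). The top view is blocked by the arm. I'll compare the rod line and disc with the predicted projection.

Run:
```python
from h import *
s=cv2.imread("pics/scene1.png"); s0=cv2.imread("pics/scene0.png")
# rod: per-row weighted centre of |change| near axis
x,y,z=.52007,-.22007,.18915-.1135
for row in range(151,167,2):
    d=np.abs(s[row,266:286].astype(int)-s0[row,266:286]).sum(1).astype(float); d[d<60]=0
    print(row,(d*np.arange(266,286)).sum()/d.sum(), d.astype(int).tolist())
for h in (.1,.08,.06,.04,.03,.024,.02,.016,.01,0): print(h,pix("scene",[x,y,z+h]).round(2))
# disc mask
roi=s[160:180,262:290].astype(int); m=(roi.max(2)-roi.min(2)<30)&(roi.max(2)>60)
for i,r in enumerate(m): print(160+i,"".join(".#"[int(v)] for v in r))
```

```text
151 273.7112375533428 [0, 0, 0, 0, 0, 0, 82, 198, 264, 159, 0, 0, 0, 0, 0, 0, 0, 0, 0, 0]
153 274.03534303534303 [0, 0, 0, 0, 0, 0, 0, 135, 194, 152, 0, 0, 0, 0, 0, 0, 0, 0, 0, 0]
155 274.30218687872764 [0, 0, 0, 0, 0, 0, 0, 115, 186, 137, 65, 0, 0, 0, 0, 0, 0, 0, 0, 0]
157 274.4144144144144 [0, 0, 0, 0, 0, 0, 0, 90, 152, 130, 72, 0, 0, 0, 0, 0, 0, 0, 0, 0]
159 274.50588235294117 [0, 0, 0, 0, 0, 0, 0, 86, 169, 166, 89, 0, 0, 0, 0, 0, 0, 0, 0, 0]
161 274.97928436911485 [0, 0, 0, 0, 0, 0, 0, 0, 164, 214, 153, 0, 0, 0, 0, 0, 0, 0, 0, 0]
163 275.3610547667343 [0, 0, 0, 0, 0, 0, 0, 0, 105, 173, 147, 68, 0, 0, 0, 0, 0, 0, 0, 0]
165 276.3540856031128 [0, 0, 0, 0, 0, 0, 0, 0, 69, 110, 108, 87, 77, 63, 0, 0, 0, 0, 0, 0]
0.1 [273.57 146.1 ]
0.08 [274.22 152.01]
0.06 [274.85 157.73]
0.04 [275.46 163.26]
0.03 [275.75 165.95]
0.024 [275.93 167.55]
0.02 [276.04 168.61]
0.016 [276.16 169.65]
0.01 [276.33 171.22]
0 [276.61 173.78]
160 ............###.............
161 .............##.............
162 .............##.............
163 .............##.............
164 .............##.............
165 ............######..........
166 ..........#########.........
167 .........###########........
168 .........###########........
169 ........#############.......
170 ........#############.......
171 ........#############.......
172 ........############........
173 .........###########........
174 ..........#########.........
175 ...........#...###..........
176 .............##.............
177 ............................
178 ............................
179 ............................
```

Emit:
apply_moves(increments=[[255,[0,-0.05,-0.8],[0,0,0]],[255,[0,-0.05,-1.6],[0,0,0]],[255,[0,-0.05,-2.1],[0,0,0]],[255,[0,-0.05,-2.4],[0,0,0]],[255,[0,-0.05,-2.6],[0,0,0]],[255,[0,-0.05,-2.8],[0,0,0]],[255,[0,-0.05,-3],[0,0,0]],[255,[0,-0.05,-3.2],[0,0,0]],[255,[0,-0.05,-3.2],[0,0,0]]])

```text
clock: 8.4
position: [0.5196, -0.2205, 0.1561]
ee_rot: [-3.141, 0.0, -0.06]
ft_force: [-0.1, 0.8, -1.1]
width: 0.196
grasp_force: 58.7
```

Emit:
apply_moves(increments=[[255,[0,0,-0.2],[0,0,0]],[255,[0,0,-0.4],[0,0,0]],[255,[0,0,-0.6],[0,0,0]],[255,[0,0,-0.8],[0,0,0]],[255,[0,0,-1],[0,0,0]],[255,[0,0,-1.2],[0,0,0]],[255,[0,0,-1.3],[0,0,0]],[255,[0,0,-1.3],[0,0,0]]])

```text
clock: 9.2
position: [0.5196, -0.2205, 0.143]
ee_rot: [-3.141, 0.0, -0.06]
ft_force: [0.2, -0.1, -1.0]
width: 0.197
grasp_force: 58.8
```

Emit:
apply_moves(increments=[[255,[0,0,-0.1],[0,0,0]],[255,[0,0,-0.2],[0,0,0]],[255,[0,0,-0.3],[0,0,0]]])

```text
clock: 9.5
position: [0.5197, -0.2205, 0.1403]
ee_rot: [-3.142, -0.0, -0.06]
ft_force: [-0.1, -0.7, 1.3]
width: 0.189
grasp_force: 58.9
```

Run:
```python
from h import *
cv2.imwrite("pics/scene2.png",robot.camera("scene")[:,:,::-1])
s=cv2.imread("pics/scene2.png")
cv2.imwrite("pics/crop2.png",cv2.resize(s[130:205,240:315],None,fx=6,fy=6,interpolation=cv2.INTER_CUBIC))
print(robot.sense()["ft_force"])
```

```text
[0.57582512 0.0676316  0.92301734]
```

View pics/crop2.png

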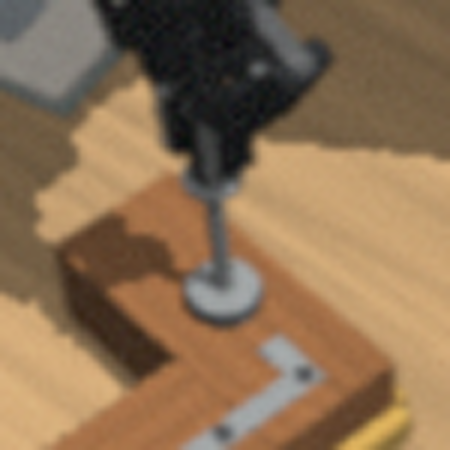

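The crop shows the stop lying on the wood with the rod down through it, so it is in the hole. I'll keep going in 1 mm steps.

Emit:
apply_moves(increments=[[255,[0,0,-0.1],[0,0,0]],[255,[0,0,-0.2],[0,0,0]],[255,[0,0,-0.3],[0,0,0]]])

```text
clock: 9.85
position: [0.5199, -0.2206, 0.1377]
ee_rot: [3.141, -0.001, -0.06]
ft_force: [-1.5, 1.2, 13.0]
width: 0.194
grasp_force: 60.2
```

Emit:
apply_moves(increments=[[255,[0,0,0],[0,0,0]],[255,[0,0,0],[0,0,0]]])

```text
clock: 10.05
position: [0.5199, -0.2206, 0.1378]
ee_rot: [3.141, -0.001, -0.06]
ft_force: [-0.7, 1.6, 7.7]
width: 0.191
grasp_force: 59.8
```

Emit:
apply_moves(increments=[[255,[0,0,-0.04],[0,0,0]],[255,[0,0,-0.04],[0,0,0]],[255,[0,0,-0.04],[0,0,0]]])

```text
clock: 10.35
position: [0.5201, -0.2207, 0.1377]
ee_rot: [3.141, -0.001, -0.06]
ft_force: [-1.2, 1.3, 8.8]
width: 0.194
grasp_force: 60.0
```

Emit:
apply_moves(increments=[[255,[0,0,-0.05],[0,0,0]],[255,[0,0,-0.05],[0,0,0]],[255,[0,0,-0.05],[0,0,0]],[255,[0,0,-0.05],[0,0,0]],[255,[0,0,-0.05],[0,0,0]],[255,[0,0,-0.05],[0,0,0]],[255,[0,0,-0.05],[0,0,0]],[255,[0,0,-0.05],[0,0,0]],[255,[0,0,-0.05],[0,0,0]],[255,[0,0,-0.05],[0,0,0]],[255,[0,0,-0.05],[0,0,0]],[255,[0,0,-0.05],[0,0,0]],[255,[0,0,-0.05],[0,0,0]],[255,[0,0,-0.05],[0,0,0]]])

```text
clock: 11.75
position: [0.5203, -0.2207, 0.1376]
ee_rot: [3.141, -0.002, -0.06]
ft_force: [-1.8, 1.7, 13.4]
width: 0.195
grasp_force: 60.4
```

Run:
```python
from h import *
cv2.imwrite("pics/scene3.png",robot.camera("scene")[:,:,::-1])
s=cv2.imread("pics/scene3.png")
cv2.imwrite("pics/crop3.png",cv2.resize(s[140:200,250:310],None,fx=9,fy=9,interpolation=cv2.INTER_CUBIC))
p=robot.sense()["position"]; print(robot.sense()["ft_force"],p)
for P in ([p[0],p[1],.06],[p[0],p[1],p[2]-.1135+.1]): print(pix("scene",P))
```

```text
[-2.81965615  1.33204757 13.36791339] [ 0.52023111 -0.22072875  0.137601  ]
[276.81848423 177.62647977]
[274.96240443 160.84864421]
```

View pics/crop3.png

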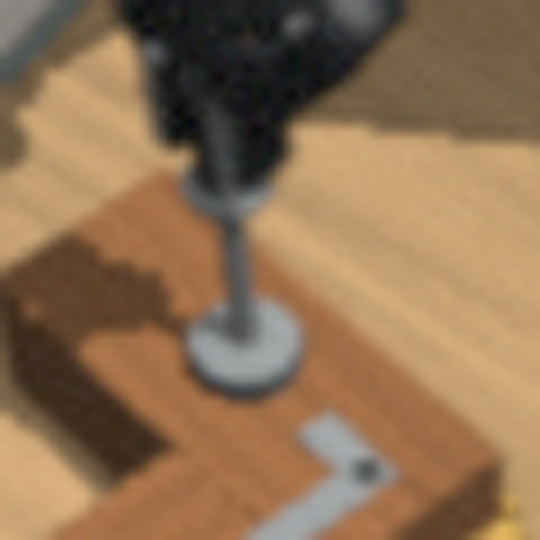

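Bottomed out: 13 N with no further travel, a depth of about 26 mm, stop flat on the wood, held for over 1.4 s. Now I'll withdraw straight up and go back.

Emit:
apply_moves(increments=[[255,[0,0,0.1],[0,0,0]],[255,[0,0,0.4],[0,0,0]],[255,[0,0,1],[0,0,0]],[255,[0,0,2],[0,0,0]],[255,[0,0,3.5],[0,0,0]],[255,[0,0,6],[0,0,0]],[255,[0,0,9],[0,0,0]],[255,[0,0,11.5],[0,0,0]],[255,[0,0,11.5],[0,0,0]],[255,[0,0,11.5],[0,0,0]]])

```text
clock: 12.8
position: [0.5195, -0.2204, 0.2514]
ee_rot: [3.142, -0.0, -0.06]
ft_force: [-0.7, -0.2, -1.5]
width: 0.195
grasp_force: 58.8
```

Emit:
apply_moves(increments=[[255,[-0.5,3,0],[0,0,0]],[255,[-1,7,0],[0,0,0]],[255,[-1.7,11,0],[0,0,0]],[255,[-2.3,15,0],[0,0,0]],[255,[-3,19,0],[0,0,0]],[255,[-3.7,23,0],[0,0,0]],[255,[-4.4,27,0],[0,0,0]],[255,[-5.1,31,0],[0,0,0]],[255,[-5.8,35,0],[0,0,0]],[255,[-6.5,39,0],[0,0,0]],[255,[-7.5,43,0],[0,0,0]],[255,[-8.5,46,0],[0,0,0]],[255,[-8.5,48.2,0],[0,0,0]],[255,[-8.5,48.2,0],[0,0,0]],[255,[-8.5,48.2,0],[0,0,0]]])

```text
clock: 14.3
position: [0.4341, 0.2612, 0.2502]
ee_rot: [3.14, 0.002, -0.059]
ft_force: [0.0, 0.1, -2.2]
width: 0.193
grasp_force: 58.9
```

Emit:
apply_moves(increments=[[255,[0,0,-4],[0,0,0]],[255,[0,0,-7],[0,0,0]],[255,[0,0.03,-9],[0,0,0]],[255,[0,0.03,-9.1],[0,0,0]],[255,[0,0.03,-9.1],[0,0,0]]])

```text
clock: 14.8
position: [0.4349, 0.2611, 0.1606]
ee_rot: [3.141, 0.001, -0.061]
ft_force: [0.1, 0.3, -0.6]
width: 0.194
grasp_force: 59.1
```

Run:
```python
from h import *
cv2.imwrite("pics/scene4.png",robot.camera("scene")[:,:,::-1])
s=cv2.imread("pics/scene4.png")
p=robot.sense()["position"]; print(p)
for h in (.1,.08,.06,.04): print(h,pix("scene",[p[0],p[1],p[2]-.1135+h]).round(2))
cv2.imwrite("pics/crop4.png",cv2.resize(s[200:300,400:500],None,fx=6,fy=6,interpolation=cv2.INTER_CUBIC))
```

```text
[0.43522796 0.26140711 0.16126164]
0.1 [474.67 246.5 ]
0.08 [471.47 251.33]
0.06 [468.39 255.98]
0.04 [465.43 260.45]
```

View pics/crop4.png

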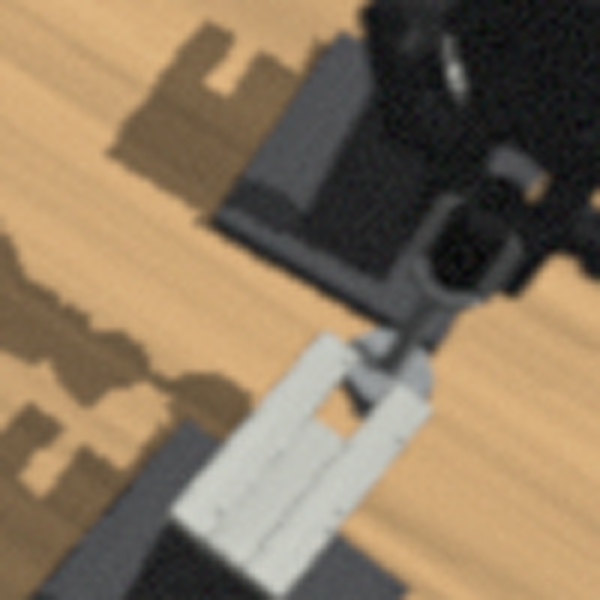

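Gauge upright, shoulder at (477,242), and in line with the slot. Sliding it in 7 mm high, then lowering.

Emit:
apply_moves(increments=[[255,[1,-0.06,0],[0,0,0]],[255,[2,-0.12,0],[0,0,0]],[255,[3,-0.18,0],[0,0,0]],[255,[4,-0.23,0],[0,0,0]],[255,[5,-0.29,0],[0,0,0]],[255,[6,-0.33,0],[0,0,0]],[255,[6.45,-0.35,0],[0,0,0]],[255,[6.45,-0.35,0],[0,0,0]],[255,[6.45,-0.35,0],[0,0,0]]])

```text
clock: 15.75
position: [0.4989, 0.2582, 0.1602]
ee_rot: [3.141, 0.001, -0.06]
ft_force: [-0.4, -0.7, -2.0]
width: 0.196
grasp_force: 59.1
```

Emit:
apply_moves(increments=[[255,[0.05,0,-0.2],[0,0,0]],[255,[0.05,0,-0.4],[0,0,0]],[255,[0.05,0,-0.5],[0,0,0]],[255,[0.05,0,-0.6],[0,0,0]],[255,[0.05,0,-0.65],[0,0,0]],[255,[0.05,0,-0.65],[0,0,0]]])

```text
clock: 16.35
position: [0.4996, 0.2583, 0.1538]
ee_rot: [3.142, 0.0, -0.06]
ft_force: [-0.3, 0.1, -1.1]
width: 0.195
grasp_force: 59.1
```

Emit:
apply_moves(increments=[[255,[0,0,-0.03],[0,0,0]],[255,[0,0,-0.06],[0,0,0]],[255,[0,0,-0.06],[0,0,0]]])

```text
clock: 16.65
position: [0.4998, 0.2583, 0.1535]
ee_rot: [-3.142, -0.0, -0.06]
ft_force: [-1.6, -0.7, 2.1]
width: 0.193
grasp_force: 59.1
```

Emit:
apply_moves(increments=[[255,[0,0,-0.03],[0,0,0]],[255,[0,0,-0.03],[0,0,0]]])

```text
clock: 16.85
position: [0.4998, 0.2583, 0.1535]
ee_rot: [-3.141, -0.0, -0.06]
ft_force: [-2.3, -1.2, 6.1]
width: 0.195
grasp_force: 59.6
```

Seated on the fork (6 N). Releasing gently.

Emit:
apply_moves(increments=[[190,[0,0,0],[0,0,0]],[190,[0,0,0],[0,0,0]],[150,[0,0,0],[0,0,0]],[100,[0,0,0],[0,0,0]],[0,[0,0,0],[0,0,0]],[0,[0,0,0],[0,0,0]],[0,[0,0,0],[0,0,0]],[0,[0,0,0],[0,0,0]],[0,[0,0,2],[0,0,0]],[0,[0,0,5],[0,0,0]],[0,[0,0,9],[0,0,0]],[0,[0,0,13],[0,0,0]],[0,[-5,-5,15],[0,0,0]],[0,[-8,-10,15],[0,0,0]],[0,[-8,-15,15],[0,0,0]],[0,[-8,-20,15],[0,0,0]],[0,[-8,-20,15],[0,0,0]],[0,[-8,-20,15],[0,0,0]]])

```text
clock: 18.65
position: [0.4194, 0.0559, 0.3033]
ee_rot: [3.141, -0.001, -0.063]
ft_force: [0.2, 0.6, -0.2]
width: 1.001
grasp_force: 0.0
```

Run:
```python
from h import *
a=robot.camera("scene")[:,:,::-1]; b=robot.camera("top")[:,:,::-1]
c=lambda im,x,y:cv2.resize(im[y:y+100,x:x+80],None,fx=5,fy=5,interpolation=cv2.INTER_CUBIC)
cv2.imwrite("pics/crop5.png",np.hstack([c(a,410,220),c(b,145,165)]))
```

```text
(no output)
```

View pics/crop5.png

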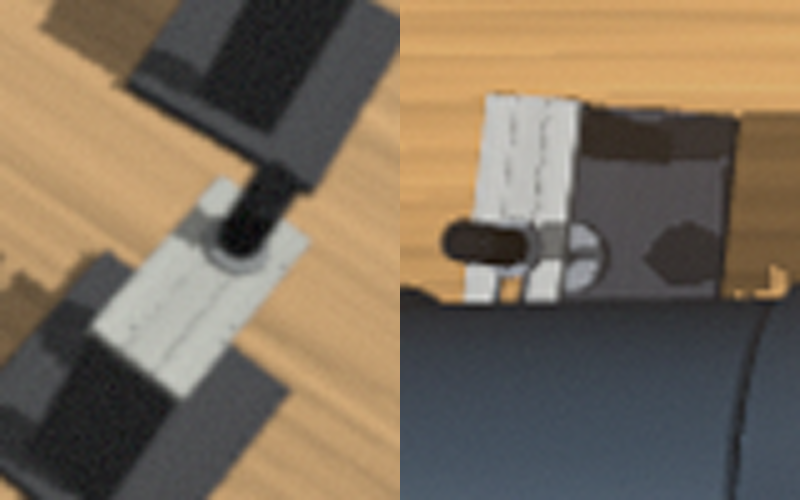

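The gauge hangs upright in the fork (scene ≈ (459,265)), and the stop now sits higher up the rod. The gripper is clear, so I'm handing in.

```bash
python3 -c "
from bench import robot
print(robot.finish_job())"
```

```text
the job is handed in; nothing more can be done
None
```

I measured the hole at about 26 mm deep, holding the stop flat on the wood for over a second, then hung the gauge back in its rest, let go and handed the job in at about 19 s.

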